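Open the pantry box onto its stop and put the spice jar away

ROBOT

A 7-joint arm with a two-finger parallel gripper is mounted at the origin on the work surface. World frame = base frame: x ahead of the robot, y to its left, z up, the work surface at z = 0. Lengths are in m, angles in rad, forces in N, time in s.
With the tool pointing down it reaches from about 0.4 to 0.875 m from the base axis. Payload 19.3 kg.
Tool frame: the origin (TCP) lies at the very end of the fingers, on their centre line; the grasp point (between the pads) lies 19 mm behind it; z points along the fingers, y is the line along which they close (so a half turn about z gives the same grasp; the last joint's range is limited). The gripper opens to 85 mm and grips with 20 to 120 N. Pads are 22 mm wide; open, the fingers measure 114 mm over their backs; the gripper's body (76 mm by 85 mm) begins 54 mm behind the grasp point. The pads swing forward as they close: fully open they stand 13 mm farther back than shut.
Start: joints at [-1.385, 0.521, -0.036, 1.599, 0.021, 1.021, -0.113], TCP at [0.158, 0.605, 0.231] pointing down, gripper open.
Joint ranges: [-2.91, 2.91], [-0.3, 2.13], [-1.5, 1.42], [0.17, 2.43], [-1.26, 4.41], [0.16, 1.93], [-2.52, 2.52]. Speed limits (rad/s): [1.89, 1.89, 2.39, 2.39, 3.01, 3.01, 3.01].

INTERFACE

Orientations are given as [roll, pitch, yaw] about the fixed x, y, z axes, in that order (R = Rz(yaw) Ry(pitch) Rx(roll)).
In Python, from workcell import bot gives the robot as it stands.
- The arm moves only by the shell command python3 -m crank 'ROWS' [FORCE]. ROWS is a JSON object of lists of equal length, an entry for each row: "travel": the shift along the world's x, y, z in cm, a list of three; "turn": the turn, a rotation vector about the world's x, y, z in degrees, a list of three; "gripper": the closure, from 0 (fully open) to 1 (shut). A call has exactly 5 rows; each row is the pose to reach, as a shift and turn from the pose commanded when the call began; what a row does not reach only later rows make up. A row lasts 1/10 s, in which the tool goes at most 50 mm and 8.59 degrees, less where a joint would pass 70% of its speed; a pose out of reach is approached as far as the arm can. A call with a gripper value outside its range is refused whole. The fingers move at their own pace and stop on an object; FORCE is the grip in N (left out, the last holds). Time passes only in rows, so rows that repeat a pose let the fingers close, or fill a call up. It gives the time, the measured TCP pose, the force, the opening and the grip force at its end, in the units of the state.
- bot.observe(): the state, without advancing time (a new reading comes with each control period).
- bot.grab_frame(name): name is "scene" or "side" or "wrist"; returns a dict with "pixels" (420x560x3 uint8, red, green, blue), "fx", "fy", "cx", "cy" (pixels), "extrinsics" (4x4, takes a point from world to camera coordinates). Camera axes: x right, y down, z forward; pixel columns grow to the right and rows downward; lengths in m; the calibration is good to about 2 mm. The wrist camera is an equidistant fisheye: a pixel r from the principal point sees the ray r / f radians off the axis. A picture is of the moment at which its call begins. There is no depth.
- bot.job_done(): hands the job in; it is judged then, once.
The state is a dict: "clock": time; "qpos": joint angles; "qd": joint speeds; "joint_efforts": joint torques, N m; "position": TCP position; "tool_rot": TCP orientation; "force": force on the tool from outside, world axes, zero at the start; "moment": the same for the moment, N m; "grip_width": finger opening in m; "finger_force": force on a finger pad.
Only numpy, scipy, OpenCV 4.12 (cv2) and the standard library are available. Lean on these libraries where they do the work, as an engineer would, in place of code of your own. Each camera call takes 0.05 s, during which the arm holds its last target. There are 200 camera calls.

TASK

Open the hinged lid of the oak pantry box all the way, until it rests against the rubber bumper of the stop post behind it; bring it up to the bumper gently, never slam or force it. With the lid left leaning on the bumper, set the small white spice jar upright on the floor of the box without dropping it, and do not knock over or shift the other things on the counter.

Things in the scene. Friction and masses are not known exactly. Their poses are not given: they have to be found in the camera images.
- bin: Open-topped oak pantry box, 150 (x) by 260 (y) by 100 mm high, walls and floor 8 mm thick, fixed to the counter. Origin: centre of its underside; z up; its x axis points from the handle side to the hinge side.
- lid_handle (a point): Middle of the lid's handle: a round steel bar, 11 mm thick, 110 mm long, parallel to the hinge, held by an arm at each end 42 mm out from the lid's free edge (37 mm clear gap for a finger). 192 mm from the hinge axis; 6 mm above the plane of the panel's underside, which contains the hinge axis. Axes turn with the lid.
- lid_hinge (a point): Middle of the hinge axis, on the lid's underside at the box's rear rim: in the box frame at x +75, y 0, z +100 mm. The axis runs along the box's y. Axes turn with the lid.
- lid (a joint): Hinge angle of the lid, rad: 0 closed, 1.57 upright, growing as it opens towards the box's +x. Wooden panel 150 x 260 x 12 mm, 0.45 kg, on a stiff friction hinge (0.6 N m): it stays where left; moving it by the handle takes 3 to 6 N. It meets the bumper somewhere between 1.66 and 1.88 rad, not known beforehand: feel for it. Beyond first touch the force soon rises steeply.
- stop: Steel stop post fixed behind the box, 172 mm along +x from the box's origin; 243 mm high, 22 x 30 mm, on a 70 x 90 mm foot. Origin: centre of the foot's underside; axes as the box's. 226 mm up, a rubber-tipped screw (22 mm across) points to -x, for the open lid to lean on; its tip is 45 to 69 mm from the post's axis, set differently each time, not measured. At most 25 N on it.
- jar: White ceramic spice jar, a plain short cylinder 54 mm in diameter (top 6 mm: 50 mm) and 76 mm high, about 0.2 kg, standing on the counter. Origin: centre of its underside, z up.
- oil: Bystander: amber glass oil bottle, 52 mm in diameter, 170 mm high. Origin: centre of its underside.
- mug: Bystander: blue ceramic mug, 76 mm in diameter, 85 mm high, handle at its +y. Origin: centre of its underside.
- scale: Bystander: red kitchen scale with a steel bowl, 210 mm across at the bowl, 190 mm high. Origin: centre of its underside.
Not all that is in view belongs to the job. Several things look just like the jar: the one meant starts farthest to the robot's left. Of the things that look like the stop, the larger one is meant.

How it is judged:
On the way:
1. the lid is open past upright and touches the bumper of its stop (contact force between lid and stop above 0.1 N and value of joint lid above 1.58 rad), for 0.3 s.
At the end, for the whole second after the job is handed in: The lid, open past upright, still leans on the bumper (more than 0.1 N), and the jar stands at rest and upright (within 0.1 rad) on the box's floor (all of step 1 and x of jar in the frame of bin between -0.06 and 0.06 m and y of jar in the frame of bin between -0.12 and 0.12 m and z of jar in the frame of bin between 0.004 and 0.014 m and angle between jar's own z axis and vertical below 0.1 rad and linear speed of jar below 0.02 m/s); the robot touches nothing.
It fails at once if the jar is dropped into the box (faster than 0.5 m/s just above its floor) (linear speed of jar above 0.5 m/s and z of jar in the frame of bin between 0.004 and 0.03 m and x of jar in the frame of bin between -0.07 and 0.07 m and y of jar in the frame of bin between -0.13 and 0.13 m).
It fails at once if the lid is slammed or forced against its stop (more than 25 N) (contact force between lid and stop above 25 N).
It fails at once if the oil bottle is shifted by more than 30 mm or tipped (distance of oil from where it was at the start of the episode above 0.03 m or angle between oil's own z axis and vertical above 0.35 rad).
It fails at once if the mug is shifted by more than 30 mm or tipped (distance of mug from where it was at the start of the episode above 0.03 m or angle between mug's own z axis and vertical above 0.35 rad).
It fails at once if the scale is shifted by more than 30 mm or tipped (distance of scale from where it was at the start of the episode above 0.03 m or angle between scale's own z axis and vertical above 0.35 rad).
It also fails if it takes over 64 s, if anything falls off the work surface, if the arm or the gripper's body presses on something with over 40 N, if the wrist force passes 120 N, or if a joint passes its speed limit or range.

## Working session

There is one attempt and no reset: what is moved stays moved. The work goes in short steps, Python scripts to look and compute and a shell command to move; the robot and the scene stay as the last step left them, time stands still between calls to the robot, and variables do not carry over. Pictures are saved under pics/ and viewed, at most 10 in all, crops included, and the job is handed in when it is done.

```bash
mkdir -p pics; ls; python3 - <<'E'
from workcell import bot
import cv2,numpy as np,pickle
d={}
for n in("scene","side","wrist"):
    f=bot.grab_frame(n);d[n]=f
    cv2.imwrite(f"pics/{n}0.png",f["pixels"][:,:,::-1])
    print(n,f["fx"],f["fy"],f["cx"],f["cy"],np.round(f["extrinsics"],3).tolist())
pickle.dump(d,open("f0.pkl","wb"))
print(bot.observe())
E
```

```text
pics
scene 392.6608503204341 392.6608503204341 283.1994712685504 213.21474879111102 [[0.642, 0.766, -0.006, -0.318], [0.44, -0.375, -0.816, -0.18], [-0.628, 0.522, -0.577, 1.655], [0.0, 0.0, 0.0, 1.0]]
side 456.8379433876784 456.8379433876784 285.00089169957715 219.50482474050474 [[-0.399, 0.917, -0.008, 0.249], [0.562, 0.238, -0.792, -0.223], [-0.724, -0.321, -0.611, 1.854], [0.0, 0.0, 0.0, 1.0]]
wrist 325.19226210127806 325.19226210127806 280.49301339069336 211.22400355983353 [[0.253, 0.967, -0.001, -0.624], [0.928, -0.243, 0.283, -0.036], [0.274, -0.073, -0.959, 0.379], [0.0, 0.0, 0.0, 1.0]]
{'clock': 0.15, 'qpos': array([-1.38520248,  0.52189036, -0.03631288,  1.59983278,  0.0212094 ,
        1.02110323, -0.11280801]), 'qd': array([ 9.14142207e-04,  7.96222795e-04, -2.70228282e-04, -1.83922139e-03,
        8.16230503e-04, -1.40222881e-03, -9.50734057e-05]), 'joint_efforts': array([ 2.28273952e-03, -9.27387643e+01,  1.98033683e+00, -3.70052147e+01,
        1.78929971e-02,  6.42662475e-03, -1.70385118e-05]), 'position': array([0.15811202, 0.60442739, 0.2308657 ]), 'tool_rot': array([-3.14074706e+00,  7.10985526e-05,  2.88577001e+00]), 'force': array([0.0050029 , 0.30299337, 0.71038537]), 'moment': array([-0.03307425,  0.06198855, -0.00185799]), 'finger_force': 0.0, 'grip_width': 0.08501892020289104}
```

View pics/scene0.png

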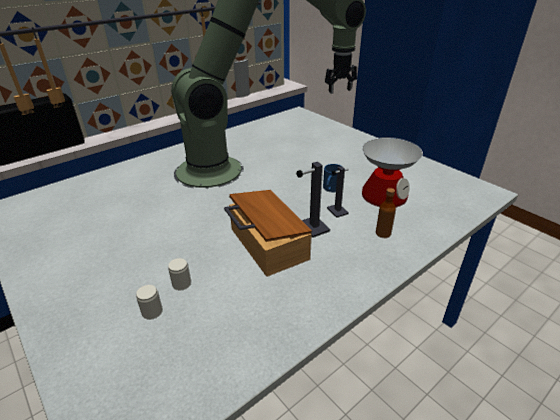

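View pics/side0.png

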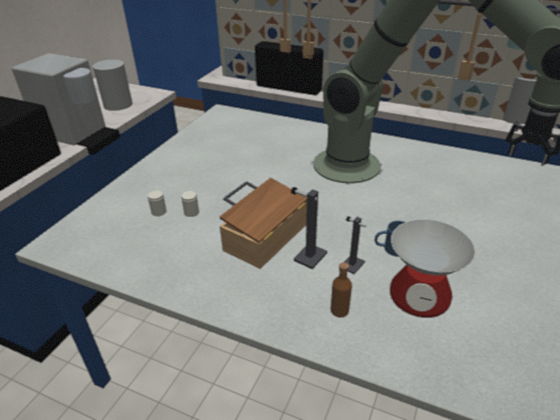

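The scene view shows the box at about (270,230) with its lid partly open, the handle at (238,215), the larger stop at (316,200), a smaller decoy at (340,190), and jars at (149,302) and (179,274). In the side view the jars are at (157,203) and (190,204), and the stop foot is at (310,257).

```bash
cat > h.py <<'E'
import numpy as np,cv2,pickle
def ray(f,u,v):
    E=np.array(f["extrinsics"]);R=E[:3,:3];c=-R.T@E[:3,3]
    d=R.T@np.array([(u-f["cx"])/f["fx"],(v-f["cy"])/f["fy"],1]);return c,d/np.linalg.norm(d)
def onz(f,u,v,z):
    c,d=ray(f,u,v);return c+d*(z-c[2])/d[2]
def tri(f,a,g,b):
    c1,d1=ray(f,*a);c2,d2=ray(g,*b)
    t=np.linalg.lstsq(np.c_[d1,-d2],c2-c1,rcond=None)[0]
    p,q=c1+t[0]*d1,c2+t[1]*d2;return (p+q)/2,np.linalg.norm(p-q)
def proj(f,p):
    q=np.array(f["extrinsics"])@np.r_[p,1];return np.array([f["cx"]+f["fx"]*q[0]/q[2],f["cy"]+f["fy"]*q[1]/q[2]])
E
python3 - <<'E'
from h import *
d=pickle.load(open("f0.pkl","rb"))
a=d["scene"]["pixels"][150:285,220:350];b=d["side"]["pixels"][170:275,210:330]
A=cv2.resize(a,(400,415),interpolation=cv2.INTER_CUBIC);B=cv2.resize(b,(400,350),interpolation=cv2.INTER_CUBIC)
o=np.zeros((415,800,3),np.uint8);o[:,:400]=A;o[:350,400:]=B
cv2.imwrite("pics/crop0.png",o[:,:,::-1])
s,t=d["scene"],d["side"]
# jars: white blobs -> 
for n,f,roi in(("scene",s,(120,240,210,330)),("side",t,(140,180,210,225))):
    x0,y0,x1,y1=roi;im=f["pixels"][y0:y1,x0:x1].astype(int);hsv=cv2.cvtColor(f["pixels"],cv2.COLOR_RGB2HSV)[y0:y1,x0:x1]
    m=((im[:,:,0]>im[:,:,2]+4)).astype(np.uint8)
    m=cv2.morphologyEx(m,cv2.MORPH_OPEN,np.ones((3,3)))
    for i,st in enumerate(cv2.connectedComponentsWithStats(m)[2]):
        if i and st[4]>60:
            x,y,w,h,ar=st;x+=x0;y+=y0
            print(n,(x,y,w,h,ar),"base pt",onz(f,x+w/2,y+h,0).round(3),"centre@38",onz(f,x+w/2,y+h/2,.038).round(3),"top",onz(f,x+w/2,y,0.076).round(3))
print("stopfoot",onz(s,316,228,0).round(3),onz(t,310,257,0).round(3))
E
```

```text
scene (np.int32(168), np.int32(258), np.int32(22), np.int32(32), np.int32(546)) base pt [ 0.541 -0.419  0.   ] centre@38 [ 0.523 -0.403  0.038] top [ 0.505 -0.387  0.076]
scene (np.int32(136), np.int32(285), np.int32(26), np.int32(34), np.int32(659)) base pt [ 0.583 -0.527  0.   ] centre@38 [ 0.566 -0.511  0.038] top [ 0.549 -0.495  0.076]
side (np.int32(148), np.int32(190), np.int32(18), np.int32(26), np.int32(330)) base pt [ 0.587 -0.501  0.   ] centre@38 [ 0.564 -0.51   0.038] top [ 0.541 -0.518  0.076]
side (np.int32(181), np.int32(191), np.int32(17), np.int32(25), np.int32(325)) base pt [ 0.543 -0.397  0.   ] centre@38 [ 0.522 -0.404  0.038] top [ 0.503 -0.411  0.076]
stopfoot [0.583 0.07  0.   ] [0.576 0.064 0.   ]
```

View pics/crop0.png

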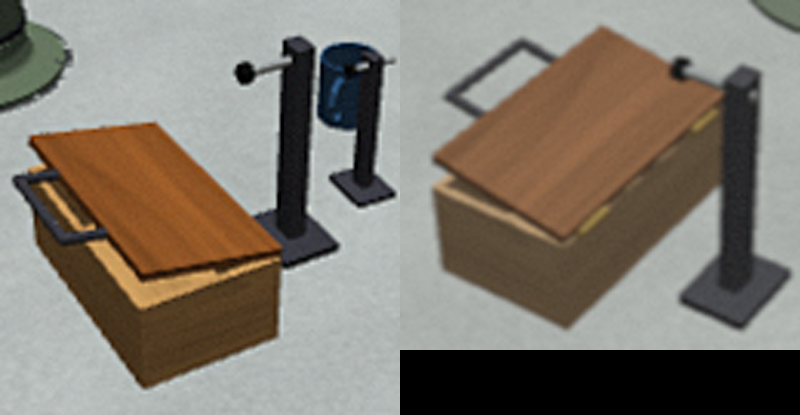

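View pics/wrist0.png

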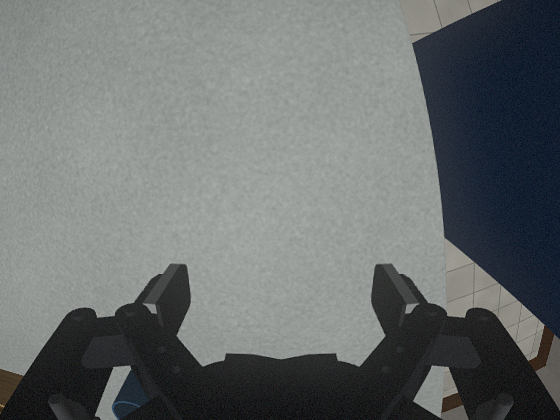

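The crops show the box's bottom corners, handle bar ends, bumper tip and stop foot clearly in both views. The wrist view shows only bare counter and the open fingers, with the mug at the bottom left (130,400). The target jar, the leftmost of the two, is at (0.523, -0.404).

```bash
python3 - <<'E'
from h import *
d=pickle.load(open("f0.pkl","rb"));s,t=d["scene"],d["side"]
S=lambda x,y:(220+x/3.077-.3,150+y/3.074-.3)
T=lambda x,y:(210+(x-400)/3.333-.3,170+y/3.333-.3)
P={}
for n,a,b in(("front-far bottom",(147,388),(445,268)),("hinge-far bottom",(278,337),(568,328)),("lid hinge far",(280,253),(566,238)),
 ("handle near",(17,180),(522,42)),("handle far",(66,241),(448,97)),("lid free near",(30,138),(604,28)),("lid free far",(146,276),(434,160)),("bumper",(243,72),(679,68)),("posttop",(297,41),(742,72)),("foot l",(287,266),(683,298)),("foot c",(338,243),(740,328)),):
    p,e=tri(s,S(*a),t,T(*b));P[n]=p;print(n,p.round(4),round(e,4))
print(onz(s,*S(147,388),0),onz(s,*S(278,337),0),onz(s,*S(37,243),0),onz(t,*T(445,268),0),onz(t,*T(568,328),0))
hm=(P["handle near"]+P["handle far"])/2
print("handle mid",hm, "len",np.linalg.norm(P["handle near"]-P["handle far"]))
E
```

```text
front-far bottom [ 0.6582 -0.1974  0.0033] 0.0029
hinge-far bottom [ 0.6859 -0.0546  0.0032] 0.0027
lid hinge far [ 0.6823 -0.0536  0.1065] 0.0037
handle near [ 0.4692 -0.2035  0.1436] 0.0006
handle far [ 0.5803 -0.2235  0.144 ] 0.001
lid free near [ 0.4036 -0.1456  0.1358] 0.0003
lid free far [ 0.6592 -0.1935  0.1356] 0.0005
bumper [0.5649 0.0032 0.2275] 0.0012
posttop [0.5754 0.0641 0.2452] 0.0002
foot l [0.6124 0.027  0.0065] 0.0036
foot c [0.6278 0.09   0.0105] 0.0039
[ 0.65736303 -0.19605764  0.        ] [ 6.85085941e-01 -5.28978418e-02 -1.11022302e-16] [ 0.40230016 -0.14924188  0.        ] [ 0.65308721 -0.19997914  0.        ] [ 6.81061707e-01 -5.65232652e-02  1.11022302e-16]
handle mid [ 0.52473581 -0.21349471  0.14377548] len 0.11282927647402752
```

```bash

python3 -m crank '{"travel":[[0,0,5],[1,-1,9.5],[4,-4,13],[8,-7,15],[11,-10,15]],"turn":[[0,0,0],[0,0,0],[0,0,0],[0,0,0],[0,0,0]],"gripper":[0,0,0,0,0]}'
python3 -m crank '{"travel":[[4,-3,0],[8,-6,0],[12,-9,0],[15,-13,0],[17,-17,0]],"turn":[[0,0,0],[0,0,0],[0,0,0],[0,0,1],[0,0,2]],"gripper":[0,0,0,0,0]}'
python3 -m crank '{"travel":[[2,-4.5,0],[4,-9,0],[6,-13.5,0],[7.5,-18,0],[8.5,-22.5,0]],"turn":[[0,0,0],[0,0,0],[0,0,0],[0,0,1],[0,0,2]],"gripper":[0,0,0.6,0.6,0.6]}'
```

```text
clock: 0.65
position: [0.2689, 0.5047, 0.3836]
tool_rot: [3.138, 0.0, 2.887]
force: [1.0, 1.0, 0.1]
grip_width: 0.0851
finger_force: 0.0
clock: 1.15
position: [0.4396, 0.3328, 0.3808]
tool_rot: [-3.141, 0.0, 2.92]
force: [1.2, 1.2, 0.6]
grip_width: 0.0855
finger_force: 0.0
clock: 1.65
position: [0.5233, 0.1079, 0.3811]
tool_rot: [-3.141, -0.0, 2.956]
force: [0.3, 0.3, -0.0]
grip_width: 0.0438
finger_force: 0.0
```

```bash

python3 -m crank '{"travel":[[0,-4.5,0],[0,-9,0],[0,-13.5,0],[0,-18,0],[0,-22,0]],"turn":[[0,0,0],[0,0,0],[0,0,0],[0,0,0],[0,0,0]],"gripper":[0.65,0.65,0.65,0.65,0.65]}'
python3 -m crank '{"travel":[[0,-4,-3],[0,-8,-6],[0.2,-10.3,-10],[0.2,-10.3,-13],[0.2,-10.3,-15]],"turn":[[0,0,0],[0,0,0],[0,0,0],[0,0,0],[0,0,0]],"gripper":[0.65,0.65,0.65,0.65,0.65]}'
python3 -m crank '{"travel":[[0,0,0],[0,0,0],[0,0,0],[0,0,0],[0,0,0]],"turn":[[0,0,0],[0,0,0],[0,0,0],[0,0,0],[0,0,0]],"gripper":[0.65,0.65,0.65,0.65,0.65]}'
python3 - <<'E'
from workcell import bot
from h import *
f=bot.grab_frame("wrist");cv2.imwrite("pics/w1.png",f["pixels"][:,:,::-1]);pickle.dump(f,open("w1.pkl","wb"))
E
```

```text
clock: 2.15
position: [0.5224, -0.1123, 0.3813]
tool_rot: [-3.141, 0.0, 2.955]
force: [0.0, 0.2, 0.5]
grip_width: 0.0299
finger_force: 0.0
clock: 2.65
position: [0.5238, -0.2137, 0.2288]
tool_rot: [-3.142, -0.003, 2.954]
force: [1.0, 0.8, 0.5]
grip_width: 0.0294
finger_force: 0.0
clock: 3.15
position: [0.5252, -0.213, 0.232]
tool_rot: [3.142, 0.001, 2.956]
force: [0.9, 0.7, 0.2]
grip_width: 0.0298
finger_force: 0.0
```

View pics/w1.png

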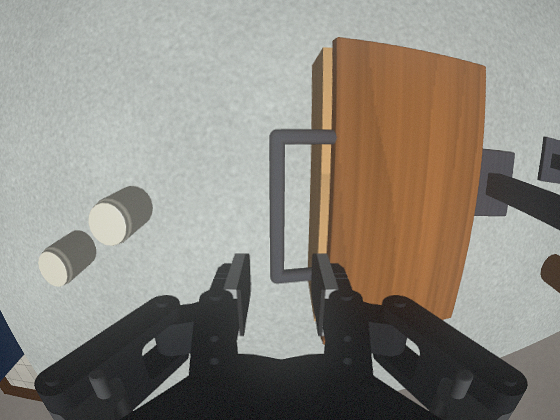

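The wrist view shows the handle bar between (277,136) and (277,278), with the fingers at (240,275) and (320,275) straddling its column. I'll check this by casting rays from the fisheye.

```bash
cat >> h.py <<'E'
def fray(f,u,v):
    E=np.array(f["extrinsics"]);R=E[:3,:3];c=-R.T@E[:3,3]
    x,y=(u-f["cx"])/f["fx"],(v-f["cy"])/f["fy"];r=np.hypot(x,y)
    return c,R.T@np.array([np.sin(r)*x/r,np.sin(r)*y/r,np.cos(r)])
def fonz(f,u,v,z):
    c,d=fray(f,u,v);return c+d*(z-c[2])/d[2]
E
python3 - <<'E'
from h import *
f=pickle.load(open("w1.pkl","rb"))
a,b=fonz(f,277,136,.143),fonz(f,277,278,.143)
print(a,b,(a+b)/2,np.linalg.norm(a-b),np.degrees(np.arctan2(*(b-a)[[1,0]])))
c,d=fray(f,277,207);print(c,d)
for p in((128,218),(64,262)):print(fonz(f,*p,.076)) 
print("jar tops", fonz(f,110,224,.076),fonz(f,53,268,.076))
E
```

```text
[ 0.46615279 -0.20450344  0.143     ] [ 0.57562636 -0.22543609  0.143     ] [ 0.52088958 -0.21496977  0.143     ] 0.11145688860388647 -10.824974010308622
[ 0.45360994 -0.19965778  0.37468617] [ 0.26521753 -0.0607002  -0.96227602]
[ 0.51853926 -0.37353567  0.076     ]
[ 0.55521082 -0.48492942  0.076     ]
jar tops [ 0.52094833 -0.39808843  0.076     ] [ 0.56079781 -0.50828683  0.076     ]
```

```bash

python3 -m crank '{"travel":[[0,-0.1,-3],[0,-0.1,-6],[0,-0.1,-8.5],[0,-0.1,-10],[0,-0.1,-10.2]],"turn":[[0,0,0],[0,0,0],[0,0,0],[0,0,0],[0,0,0]],"gripper":[0.65,0.65,0.65,0.65,0.65]}'
python3 -m crank '{"travel":[[0,0,0],[0,0,0],[0,0,0],[0,0,0],[0,0,0]],"turn":[[0,0,0],[0,0,0],[0,0,0],[0,0,0],[0,0,0]],"gripper":[0.75,0.85,0.95,0.95,0.95]}' 25
```

```text
clock: 3.7
position: [0.5242, -0.2138, 0.1279]
tool_rot: [3.141, -0.002, 2.956]
force: [0.1, -0.7, 0.7]
grip_width: 0.03
finger_force: 0.0
clock: 4.2
position: [0.525, -0.2159, 0.1305]
tool_rot: [-3.14, 0.002, 2.954]
force: [-1.7, -9.1, -3.4]
grip_width: 0.0095
finger_force: 25.6
```

```bash
python3 - <<'E'
import numpy as np
a0=.226
for a in np.arange(a0,1.86,.0525):
    s=19.2*(np.cos(a0)-np.cos(a));z=19.2*(np.sin(a)-np.sin(a0))
    print(round(a,3),np.round([.182*s,.983*s,z],2))
E
python3 -m crank '{"travel":[[0,-0.1,0.2],[0,-0.2,0.5],[0,-0.2,1],[0,-0.1,1.5],[0.1,0,2]],"turn":[[0,0,0],[0,0,0],[0,0,0],[0,0,0],[0,0,0]],"gripper":[0.95,0.95,0.95,0.95,0.95]}'
```

```text
0.226 [0. 0. 0.]
0.278 [0.05 0.25 0.98]
0.331 [0.1  0.54 1.94]
0.384 [0.16 0.89 2.88]
0.436 [0.24 1.29 3.81]
0.489 [0.32 1.73 4.71]
0.541 [0.41 2.22 5.59]
0.594 [0.51 2.75 6.44]
0.646 [0.62 3.32 7.26]
0.699 [0.73 3.94 8.04]
0.751 [0.85 4.6  8.8 ]
0.804 [0.98 5.29 9.52]
0.856 [ 1.12  6.02 10.2 ]
0.909 [ 1.26  6.79 10.84]
0.961 [ 1.4   7.58 11.44]
1.014 [ 1.56  8.41 11.99]
1.066 [ 1.72  9.27 12.5 ]
1.119 [ 1.88 10.15 12.97]
1.171 [ 2.05 11.05 13.38]
1.224 [ 2.22 11.97 13.75]
1.276 [ 2.39 12.91 14.07]
1.329 [ 2.57 13.87 14.34]
1.381 [ 2.75 14.83 14.55]
1.434 [ 2.93 15.81 14.72]
1.486 [ 3.11 16.8  14.83]
1.539 [ 3.29 17.78 14.89]
1.591 [ 3.48 18.77 14.89]
1.644 [ 3.66 19.76 14.85]
1.696 [ 3.84 20.75 14.75]
1.749 [ 4.02 21.73 14.6 ]
1.801 [ 4.2  22.7  14.39]
1.854 [ 4.38 23.66 14.14]
clock: 4.7
position: [0.526, -0.211, 0.1493]
tool_rot: [3.138, -0.002, 2.958]
force: [-1.1, 16.1, -12.0]
grip_width: 0.0094
finger_force: 25.3
```

```bash

python3 -m crank '{"travel":[[0,0.4,0.1],[0.05,0.6,0.5],[0.1,0.9,1.2],[0.15,1.2,1.8],[0.2,1.6,2.5]],"turn":[[0,0,0],[0,0,0],[0,0,0],[0,0,0],[0,0,0]],"gripper":[0.95,0.95,0.95,0.95,0.95]}'
```

```text
clock: 5.2
position: [0.528, -0.2001, 0.1754]
tool_rot: [-3.139, 0.002, 2.954]
force: [0.6, -11.7, 0.3]
grip_width: 0.0097
finger_force: 25.9
```

```bash

python3 -m crank '{"travel":[[0.05,0.1,0.5],[0.1,0.4,1.1],[0.2,0.95,1.95],[0.3,1.5,2.75],[0.4,2.1,3.5]],"turn":[[0,0,0],[0,0,0],[0,0,0],[0,0,0],[0,0,0]],"gripper":[0.95,0.95,0.95,0.95,0.95]}'
python3 -m crank '{"travel":[[0.1,0.4,0.4],[0.1,0.7,0.75],[0.25,1.35,1.5],[0.4,2.1,2.15],[0.55,2.85,2.8]],"turn":[[0,0,0],[0,0,0],[0,0,0],[0,0,0],[0,0,0]],"gripper":[0.95,0.95,0.95,0.95,0.95]}'
```

```text
clock: 5.7
position: [0.5322, -0.1785, 0.2106]
tool_rot: [-3.14, 0.002, 2.954]
force: [0.7, -11.7, 1.6]
grip_width: 0.01
finger_force: 25.5
clock: 6.2
position: [0.5374, -0.1515, 0.2392]
tool_rot: [-3.138, 0.003, 2.953]
force: [-4.4, -17.8, 12.0]
grip_width: 0.0097
finger_force: 26.1
```

```bash

python3 -m crank '{"travel":[[0,-0.1,0.3],[0.1,0.5,0.8],[0.2,1.4,1.4],[0.4,2.3,2],[0.55,3.1,2.45]],"turn":[[0,0,0],[0,0,0],[0,0,0],[0,0,0],[0,0,0]],"gripper":[0.95,0.95,0.95,0.95,0.95]}'
python3 -m crank '{"travel":[[0.1,0.6,0.3],[0.25,1.3,0.6],[0.4,2,0.9],[0.5,2.7,1.15],[0.65,3.4,1.4]],"turn":[[0,0,0],[0,0,0],[0,0,0],[0,0,0],[0,0,0]],"gripper":[0.95,0.95,0.95,0.95,0.95]}'
python3 -m crank '{"travel":[[0,0,0],[0,0,0],[0,0,0],[0,0,0],[0,0,0]],"turn":[[0,0,0],[0,0,0],[0,0,0],[0,0,0],[0,0,0]],"gripper":[0.9,0.85,0.82,0.82,0.82]}'
```

```text
clock: 6.7
position: [0.5437, -0.1179, 0.2629]
tool_rot: [-3.141, 0.003, 2.955]
force: [4.4, -8.3, 3.3]
grip_width: 0.0096
finger_force: 25.4
clock: 7.2
position: [0.5501, -0.0843, 0.2771]
tool_rot: [-3.141, 0.003, 2.955]
force: [2.1, -7.3, 3.6]
grip_width: 0.01
finger_force: 25.1
clock: 7.7
position: [0.5493, -0.0835, 0.2757]
tool_rot: [3.142, -0.0, 2.956]
force: [-1.1, 0.3, 0.7]
grip_width: 0.0152
finger_force: 0.0
```

```bash

python3 -m crank '{"travel":[[0.1,0.6,0.1],[0.2,1.2,0.2],[0.35,1.9,0.3],[0.45,2.6,0.4],[0.6,3.2,0.5]],"turn":[[0,0,0],[0,0,0],[0,0,0],[0,0,0],[0,0,0]],"gripper":[0.82,0.82,0.82,0.82,0.82]}'
python3 -m crank '{"travel":[[0.1,0.5,0],[0.2,1,0.1],[0.3,1.5,0.1],[0.4,2,0.1],[0.5,2.5,0.1]],"turn":[[0,0,0],[0,0,0],[0,0,0],[0,0,0],[0,0,0]],"gripper":[0.82,0.82,0.82,0.82,0.82]}'
```

```text
clock: 8.2
position: [0.5554, -0.0508, 0.2809]
tool_rot: [3.142, -0.0, 2.956]
force: [-2.3, -3.5, 2.1]
grip_width: 0.0157
finger_force: 1.8
clock: 8.7
position: [0.5604, -0.0262, 0.2818]
tool_rot: [3.142, -0.0, 2.956]
force: [-1.4, -2.6, 2.8]
grip_width: 0.0157
finger_force: 1.5
```

```bash

python3 -m crank '{"travel":[[0,0.2,0],[0.1,0.4,0],[0.1,0.6,0],[0.15,0.8,0],[0.2,1,0]],"turn":[[0,0,0],[0,0,0],[0,0,0],[0,0,0],[0,0,0]],"gripper":[0.82,0.82,0.82,0.82,0.82]}'
python3 -m crank '{"travel":[[0,0.05,0],[0,0.1,0],[0,0.15,0],[0,0.2,0],[0.05,0.3,0]],"turn":[[0,0,0],[0,0,0],[0,0,0],[0,0,0],[0,0,0]],"gripper":[0.82,0.82,0.82,0.82,0.82]}'
```

```text
clock: 9.2
position: [0.5623, -0.0165, 0.2816]
tool_rot: [-3.141, -0.0, 2.955]
force: [-0.6, -3.4, -1.2]
grip_width: 0.015
finger_force: 1.5
clock: 9.7
position: [0.5627, -0.0136, 0.2817]
tool_rot: [-3.141, -0.0, 2.955]
force: [-2.5, -3.2, -2.1]
grip_width: 0.0153
finger_force: 1.5
```

```bash

python3 -m crank '{"travel":[[0,0.05,0],[0,0.1,0],[0,0.15,0],[0,0.2,0],[0.05,0.2,0]],"turn":[[0,0,0],[0,0,0],[0,0,0],[0,0,0],[0,0,0]],"gripper":[0.82,0.82,0.82,0.82,0.82]}'
```

```text
clock: 10.2
position: [0.5632, -0.0114, 0.2818]
tool_rot: [3.142, -0.0, 2.956]
force: [-2.3, -3.0, -1.1]
grip_width: 0.0155
finger_force: 1.4
```

```bash

python3 -m crank '{"travel":[[0,0.05,0],[0,0.1,0],[0,0.15,0],[0,0.2,0],[0.05,0.2,0]],"turn":[[0,0,0],[0,0,0],[0,0,0],[0,0,0],[0,0,0]],"gripper":[0.82,0.82,0.82,0.82,0.82]}' | grep -E "pos|force"
```

```text
position: [0.5638, -0.0094, 0.2818]
force: [-3.4, -2.3, -0.2]
finger_force: 1.4
```

```bash

python3 -m crank '{"travel":[[0,0.05,0],[0,0.1,0],[0,0.15,0],[0,0.2,0],[0.05,0.2,0]],"turn":[[0,0,0],[0,0,0],[0,0,0],[0,0,0],[0,0,0]],"gripper":[0.82,0.82,0.82,0.82,0.82]}' | grep -E "pos|force"
```

```text
position: [0.5643, -0.0075, 0.2818]
force: [-2.7, -2.7, 0.8]
finger_force: 1.4
```

```bash

python3 -m crank '{"travel":[[0,0.05,0],[0,0.1,0],[0,0.15,0],[0,0.2,0],[0.05,0.2,0]],"turn":[[0,0,0],[0,0,0],[0,0,0],[0,0,0],[0,0,0]],"gripper":[0.82,0.82,0.82,0.82,0.82]}' | grep -E "pos|force"
```

```text
position: [0.5648, -0.0055, 0.2817]
force: [-1.9, -2.4, -1.2]
finger_force: 1.4
```

```bash

python3 -m crank '{"travel":[[0,0.05,0],[0,0.1,0],[0,0.15,0],[0,0.2,0],[0.05,0.2,0]],"turn":[[0,0,0],[0,0,0],[0,0,0],[0,0,0],[0,0,0]],"gripper":[0.82,0.82,0.82,0.82,0.82]}' | grep -E "pos|force"
```

```text
position: [0.5653, -0.0034, 0.2817]
force: [-2.1, -3.2, -0.8]
finger_force: 1.4
```

```bash

python3 -m crank '{"travel":[[0,0.05,0],[0,0.1,0],[0,0.15,0],[0,0.2,0],[0.05,0.2,0]],"turn":[[0,0,0],[0,0,0],[0,0,0],[0,0,0],[0,0,0]],"gripper":[0.82,0.82,0.82,0.82,0.82]}' | grep -E "pos|force"
```

```text
position: [0.5657, -0.0015, 0.2817]
force: [-2.7, -2.2, 0.7]
finger_force: 1.4
```

```bash

python3 -m crank '{"travel":[[0,0.05,0],[0,0.1,0],[0,0.15,0],[0,0.2,0],[0.05,0.2,0]],"turn":[[0,0,0],[0,0,0],[0,0,0],[0,0,0],[0,0,0]],"gripper":[0.82,0.82,0.82,0.82,0.82]}' | grep -E "pos|force"
```

```text
position: [0.5662, 0.0003, 0.2817]
force: [-4.9, -4.3, -1.1]
finger_force: 2.5
```

```bash

python3 -m crank '{"travel":[[0,0.05,0],[0,0.1,0],[0,0.1,0],[0,0.1,0],[0,0.1,0]],"turn":[[0,0,0],[0,0,0],[0,0,0],[0,0,0],[0,0,0]],"gripper":[0.82,0.82,0.82,0.82,0.82]}' | grep -E "pos|force"
```

```text
position: [0.5661, 0.0006, 0.2817]
force: [-1.6, -7.7, -2.3]
finger_force: 4.0
```

```bash

python3 -m crank '{"travel":[[0,-0.1,0],[0,-0.3,0],[0,-0.4,0],[0,-0.4,0],[0,-0.4,0]],"turn":[[0,0,0],[0,0,0],[0,0,0],[0,0,0],[0,0,0]],"gripper":[0.82,0.82,0.75,0.7,0.65]}' | grep -E "pos|force|grip"
python3 -m crank '{"travel":[[0,0,1],[0,0,3],[0,0,6],[0,-1,9],[0,-4,10]],"turn":[[0,0,0],[0,0,0],[0,0,0],[0,0,0],[0,0,0]],"gripper":[0.65,0.65,0.65,0.65,0.65]}'
python3 - <<'E'
from workcell import bot
from h import *
d={n:bot.grab_frame(n) for n in("scene","side")}
pickle.dump(d,open("f1.pkl","wb"))
o=np.zeros((420,800,3),np.uint8)
o[:,:400]=cv2.resize(d["scene"]["pixels"][110:285,190:357],(400,420));o[:,400:]=cv2.resize(d["side"]["pixels"][110:285,190:357],(400,420))
cv2.imwrite("pics/open.png",o[:,:,::-1])
E
```

```text
position: [0.5665, -0.0024, 0.2818]
force: [-0.2, 0.0, -0.9]
grip_width: 0.0298
finger_force: 0.0
clock: 14.7
position: [0.5673, -0.0407, 0.3853]
tool_rot: [3.14, 0.004, 2.96]
force: [1.3, -0.1, 0.1]
grip_width: 0.0298
finger_force: 0.0
```

View pics/open.png

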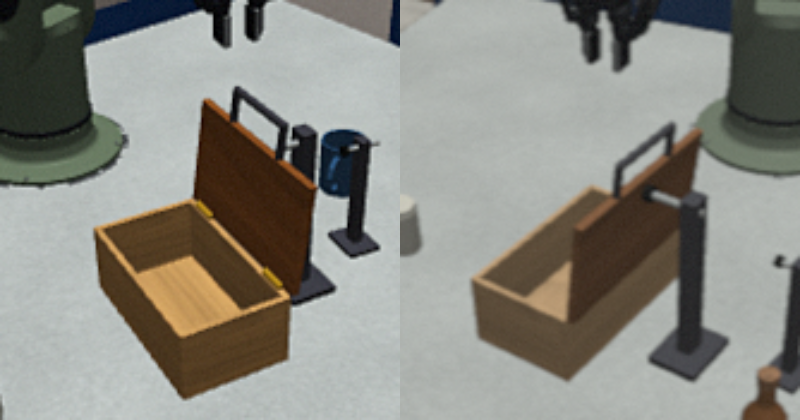

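The lid leans on the bumper, in contact at the screw tip in both crops, and the box is empty and open. Next is the jar.

```bash
python3 - <<'E'
from workcell import bot
s=bot.observe();print(s["qpos"].round(2),s["position"].round(4),s["tool_rot"].round(3))
E
python3 -m crank '{"travel":[[0,-4.5,0],[0,-9,0],[0,-13.5,0],[0,-18,0],[-1,-22,0]],"turn":[[0,0,-8],[0,0,-16],[0,0,-24],[0,0,-32],[0,0,-40]],"gripper":[0.4,0.2,0,0,0]}'
python3 - <<'E'
from workcell import bot
s=bot.observe();print(s["qpos"].round(2))
E
```

```text
[-0.31  0.32  0.38  1.55 -0.12  1.29  1.47] [ 0.5666 -0.0463  0.3844] [-3.141  0.004  2.952]
clock: 15.3
position: [0.5566, -0.2641, 0.3819]
tool_rot: [-3.141, 0.0, 2.252]
force: [-0.3, 0.0, 0.1]
grip_width: 0.0853
finger_force: 0.0
[-0.03  0.44  0.59  1.43 -0.25  1.34  1.24]
```

```bash

python3 -m crank '{"travel":[[-1,-4,0],[-2,-8,0],[-3,-12,0],[-3.4,-13.9,0],[-3.4,-13.9,-4]],"turn":[[0,0,-8],[0,0,-16],[0,0,-24],[0,0,-32],[0,0,-40]],"gripper":[0,0,0,0,0]}' | grep -E "pos|rot"
python3 -m crank '{"travel":[[0,0,-3],[0,0,-6],[0,0,-9],[0,0,-12],[0,0,-14]],"turn":[[0,0,-5],[0,0,-10],[0,0,-10],[0,0,-10],[0,0,-10]],"gripper":[0,0,0,0,0]}'| grep -E "pos|rot"
python3 -m crank '{"travel":[[0,0,0],[0,0,0],[0,0,0],[0,0,0],[0,0,0]],"turn":[[0,0,0],[0,0,0],[0,0,0],[0,0,0],[0,0,0]],"gripper":[0,0,0,0,0]}'| grep -E "pos|rot"
python3 - <<'E'
from workcell import bot
from h import *
f=bot.grab_frame("wrist");cv2.imwrite("pics/w2.png",f["pixels"][:,:,::-1]);pickle.dump(f,open("w2.pkl","wb"));print(bot.observe()["qpos"].round(2))
E
```

```text
position: [0.5217, -0.406, 0.3455]
tool_rot: [3.137, 0.005, 1.55]
position: [0.5223, -0.4006, 0.1999]
tool_rot: [-3.14, -0.001, 1.385]
position: [0.5226, -0.4017, 0.2026]
tool_rot: [3.141, 0.0, 1.385]
[ 0.14  0.72  0.71  1.56 -0.51  1.06  0.8 ]
```

View pics/w2.png

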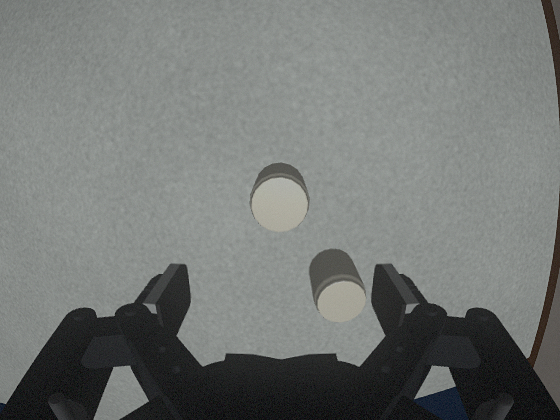

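Jar tops are at (280,204) and (340,302). I'll convert both to world positions.

```bash
python3 - <<'E'
from h import *
f=pickle.load(open("w2.pkl","rb"))
im=f["pixels"].astype(int);m=((im.min(2)>175)&(im[:,:,0]>im[:,:,2]+12)).astype(np.uint8)
n,l,st,c=cv2.connectedComponentsWithStats(m)
for i in range(1,n):
    if st[i,4]>200: print(st[i],c[i],fonz(f,*c[i],.076).round(4))
for p in((280,204),(340,302)):print(fonz(f,*p,.076).round(4))
E
```

```text
[ 0.5215 -0.4026  0.076 ]
[ 0.5609 -0.5112  0.076 ]
```

```bash

python3 -m crank '{"travel":[[-0.05,-0.1,-4],[-0.05,-0.1,-8],[-0.05,-0.1,-12],[-0.05,-0.1,-15],[-0.05,-0.1,-16.6]],"turn":[[0,0,0],[0,0,0],[0,0,0],[0,0,0],[0,0,0]],"gripper":[0,0,0,0,0]}'| grep -E "pos|force"
python3 -m crank '{"travel":[[0,0,0],[0,0,0],[0,0,0],[0,0,0],[0,0,0]],"turn":[[0,0,0],[0,0,0],[0,0,0],[0,0,0],[0,0,0]],"gripper":[0.1,0.2,0.3,0.4,0.5]}' 40
python3 -m crank '{"travel":[[0,0,0],[0,0,0],[0,0,0.5],[0,0,1.5],[0,0,3]],"turn":[[0,0,0],[0,0,0],[0,0,0],[0,0,0],[0,0,0]],"gripper":[0.5,0.5,0.5,0.5,0.5]}'
```

```text
position: [0.5212, -0.4019, 0.0335]
force: [0.1, 0.3, 0.1]
finger_force: 0.0
clock: 17.85
position: [0.5225, -0.4031, 0.0377]
tool_rot: [3.139, 0.001, 1.385]
force: [-2.9, 1.2, 10.8]
grip_width: 0.0531
finger_force: 40.2
clock: 18.35
position: [0.5217, -0.4024, 0.0666]
tool_rot: [-3.141, -0.0, 1.385]
force: [0.4, -0.1, -2.6]
grip_width: 0.053
finger_force: 42.5
```

```bash

python3 -m crank '{"travel":[[0,0,3.5],[0,0,7.5],[0,0,11.5],[0,0,15],[0,1,17]],"turn":[[0,0,0],[0,0,0],[0,0,0],[0,0,0],[0,0,0]],"gripper":[0.5,0.5,0.5,0.5,0.5]}'| grep -E "pos|force"
python3 -m crank '{"travel":[[0,3,0],[0.5,6.5,0],[0.5,10,0],[1,13.5,0],[1,16.5,0]],"turn":[[0,0,0],[0,0,0],[0,0,0],[0,0,0],[0,0,0]],"gripper":[0.5,0.5,0.5,0.5,0.5]}'| grep -E "pos|force"
python3 -m crank '{"travel":[[0,3,0],[0.5,6,0],[0.5,8.5,0],[0.5,10,0],[0.5,10.2,0]],"turn":[[0,0,0],[0,0,0],[0,0,0],[0,0,0],[0,0,0]],"gripper":[0.5,0.5,0.5,0.5,0.5]}'
python3 - <<'E'
from workcell import bot
from h import *
d={n:bot.grab_frame(n) for n in("scene","side")}
o=np.zeros((420,800,3),np.uint8)
o[:,:400]=cv2.resize(d["scene"]["pixels"][110:285,190:357],(400,420));o[:,400:]=cv2.resize(d["side"]["pixels"][110:285,190:357],(400,420))
cv2.imwrite("pics/over.png",o[:,:,::-1])
# floor corners seen in the open picture f1
g=pickle.load(open("f1.pkl","rb"))["scene"];k=lambda x,y:(190+x*167/400,110+y*175/420)
print("rim front-robot",onz(g,*k(97,229),.1),"rim front-far",onz(g,*k(184,333),.1),"bottom far-front",onz(g,*k(184,397),0),"bottom far-hinge",onz(g,*k(288,356),0))
E
```

```text
position: [0.5217, -0.394, 0.2397]
force: [0.2, -0.3, -2.7]
finger_force: 43.2
position: [0.532, -0.2246, 0.2357]
force: [0.2, 0.0, -2.8]
finger_force: 43.1
clock: 19.85
position: [0.5367, -0.1227, 0.2357]
tool_rot: [-3.141, -0.001, 1.388]
force: [0.7, -1.0, -2.5]
grip_width: 0.0528
finger_force: 43.1
rim front-robot [ 0.41110801 -0.15011966  0.1       ] rim front-far [ 0.65508415 -0.19290278  0.1       ] bottom far-front [ 0.65450497 -0.19623132  0.        ] bottom far-hinge [ 0.68216318 -0.0493515   0.        ]
```

View pics/over.png

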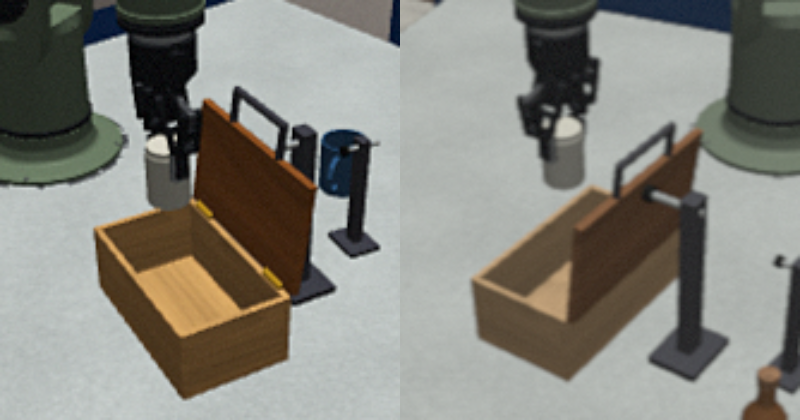

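The jar hangs upright in the gripper above the box, clear of the lid. Now I'll lower it.

```bash

python3 -m crank '{"travel":[[0,0,-2],[0,0,-5],[0,0,-8],[0,0,-11],[0,0,-13]],"turn":[[0,0,0],[0,0,0],[0,0,0],[0,0,0],[0,0,0]],"gripper":[0.5,0.5,0.5,0.5,0.5]}'| grep -E "pos|force"
python3 -m crank '{"travel":[[0,0,-1.5],[0,0,-3],[0,0,-4],[0,0,-4.8],[0,0,-5.3]],"turn":[[0,0,0],[0,0,0],[0,0,0],[0,0,0],[0,0,0]],"gripper":[0.5,0.5,0.5,0.5,0.5]}'| grep -E "pos|force"
```

```text
position: [0.536, -0.1265, 0.104]
force: [-0.0, -1.0, -1.2]
finger_force: 43.1
position: [0.537, -0.1256, 0.0524]
force: [-0.3, -0.0, -3.8]
finger_force: 43.1
```

```bash

python3 -m crank '{"travel":[[0,0,-0.1],[0,0,-0.3],[0,0,-0.4],[0,0,-0.5],[0,0,-0.5]],"turn":[[0,0,0],[0,0,0],[0,0,0],[0,0,0],[0,0,0]],"gripper":[0.5,0.5,0.5,0.5,0.5]}'| grep -E "pos|force"
```

```text
position: [0.5369, -0.1256, 0.0478]
force: [-0.0, -0.1, -3.1]
finger_force: 43.1
```

```bash

python3 -m crank '{"travel":[[0,0,-0.05],[0,0,-0.1],[0,0,-0.15],[0,0,-0.2],[0,0,-0.2]],"turn":[[0,0,0],[0,0,0],[0,0,0],[0,0,0],[0,0,0]],"gripper":[0.5,0.5,0.5,0.5,0.5]}'| grep -E "pos|force"
```

```text
position: [0.5369, -0.1256, 0.0458]
force: [-0.1, -0.6, -2.1]
finger_force: 43.2
```

```bash

python3 -m crank '{"travel":[[0,0,-0.05],[0,0,-0.1],[0,0,-0.15],[0,0,-0.15],[0,0,-0.15]],"turn":[[0,0,0],[0,0,0],[0,0,0],[0,0,0],[0,0,0]],"gripper":[0.5,0.5,0.5,0.5,0.5]}'| grep -E "pos|force"
```

```text
position: [0.537, -0.1255, 0.0456]
force: [-9.8, 4.2, 32.6]
finger_force: 46.3
```

```bash

python3 -m crank '{"travel":[[0,0,0.05],[0,0,0.1],[0,0,0.1],[0,0,0.1],[0,0,0.1]],"turn":[[0,0,0],[0,0,0],[0,0,0],[0,0,0],[0,0,0]],"gripper":[0.5,0.5,0.4,0.35,0.3]}' 20 | grep -E "pos|force|grip"
python3 -m crank '{"travel":[[0,0,0],[0,0,0],[0,0,0],[0,0,0],[0,0,0]],"turn":[[0,0,0],[0,0,0],[0,0,0],[0,0,0],[0,0,0]],"gripper":[0.25,0.2,0.15,0.1,0.1]}' | grep -E "pos|force|grip"
python3 -m crank '{"travel":[[0,0,1],[0,0,3],[0,0,6],[0,0,10],[0,0,14]],"turn":[[0,0,0],[0,0,0],[0,0,0],[0,0,0],[0,0,0]],"gripper":[0.1,0.1,0.1,0.1,0.1]}' | grep -E "pos|force|grip"
python3 -m crank '{"travel":[[0,-2,4],[0,-5,8],[0,-9,10],[0,-13,10],[0,-14,10]],"turn":[[0,0,0],[0,0,0],[0,0,0],[0,0,0],[0,0,0]],"gripper":[0.1,0.1,0.1,0.1,0.1]}' | grep -E "pos|force|grip"
python3 - <<'E'
from workcell import bot
from h import *
d={n:bot.grab_frame(n) for n in("scene","side")}
o=np.zeros((420,800,3),np.uint8)
o[:,:400]=cv2.resize(d["scene"]["pixels"][110:285,190:357],(400,420));o[:,400:]=cv2.resize(d["side"]["pixels"][110:285,190:357],(400,420))
cv2.imwrite("pics/end.png",o[:,:,::-1]); g=pickle.load(open("f1.pkl","rb"))
for n,r in(("scene",(190,110,357,170)),("side",(260,150,310,220))):
    x0,y0,x1,y1=r;df=np.abs(d[n]["pixels"].astype(int)-g[n]["pixels"])[y0:y1,x0:x1];print(n,(df.max(2)>40).sum())
E
```

```text
position: [0.537, -0.1256, 0.0453]
force: [0.0, 0.3, -0.6]
grip_width: 0.0597
finger_force: 0.0
position: [0.5369, -0.1256, 0.0452]
force: [-0.2, -0.5, 0.8]
grip_width: 0.0768
finger_force: 0.0
position: [0.5364, -0.1258, 0.1872]
force: [0.8, 0.1, -0.1]
grip_width: 0.0769
finger_force: 0.0
position: [0.5356, -0.2699, 0.2869]
force: [-1.2, 0.2, -0.4]
grip_width: 0.0766
finger_force: 0.0
scene 570
side 25
```

View pics/end.png

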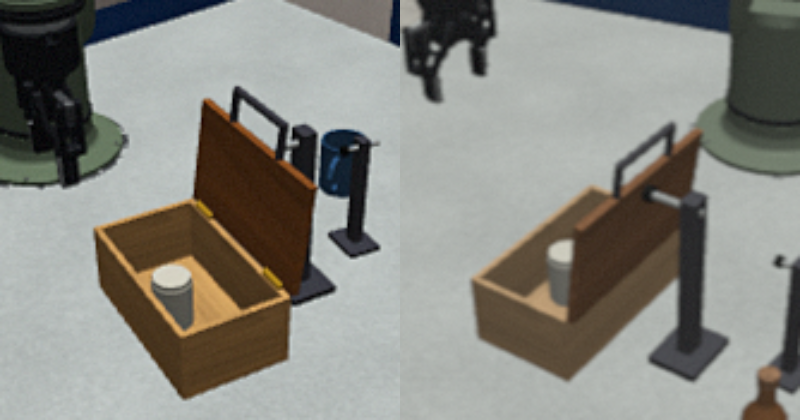

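The jar stands upright on the box floor, the lid hasn't moved from the bumper, and the gripper is clear. I'll hand the job in.

```bash
python3 -c "
from workcell import bot
print(bot.job_done())"
```

```text
the job is handed in; nothing more can be done
None
```

I handed the job in at about 25 s of the 64 s allowed: in the last pictures the lid leans on the bumper and the jar stands upright on the box floor, with the gripper clear; the hand-in returned no verdict.

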